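# Refit a battery pack and its hook-in cover

### The arm

A 6-joint arm with a two-finger parallel gripper is mounted at the origin on a cart in front of the work surface, level with it; the furniture and walls round the work are solid. World frame = base frame: x ahead of the robot, y to its left, z up, the work surface at z = 0. Lengths are in mm, angles in rad, forces in N, time in s.
With the tool pointing down it reaches from about 325 to 875 mm from the base axis. Payload 4.4 kg.
Tool frame: the origin (TCP) lies at the very end of the fingers, on their centre line; the grasp point (between the pads) lies tcp_to_grasp behind it (tcp_to_grasp is the distance from the TCP to the grasp point, in mm); z points along the fingers, y is the direction in which the jaws open and shut (so a half turn about z gives the same grasp; the last joint's range is limited). The gripper opens to 85 mm and grips with 20 to 120 N. Pads are 22 mm wide; open, the fingers measure 114 mm over their backs; the gripper's body (76 mm by 85 mm) begins 54 mm behind the grasp point. The pads swing forward as they close: fully open they stand 13 mm farther back than shut.
Start: joints at [-0.15, 0.207, 1.542, -0, 1.393, -0.15], TCP at [575.002, -0.012, 197.682] pointing down, gripper open.
Joint ranges: [-2.73, 2.73], [-0.86, 2.22], [0.23, 2.46], [-1.11, 4.25], [0.08, 2.63], [-2.82, 2.82]. Speed limits (rad/s): [2.79, 2.79, 3.14, 3.14, 3.14, 3.14].

### API

Orientations are given as a 3x3 rotation matrix whose columns are the frame's x, y, z axes.
In Python, from rig import get_state, camera, close_job, tcp_to_grasp gives the robot as it stands.
- The arm moves only by the tool drive_tool, never from a script. Its argument "plan" is a list of rows, each a list of 7 numbers: the shift along the tool's x, y, z in cm, then the turn, a rotation vector about the tool's x, y, z in degrees, then the opening, from -1 (shut) to 1 (fully open), so that 0 is half open. In form: [[dx, dy, dz, wx, wy, wz, jaw], ...]. A call has 1 to 12 rows; each row is the pose to reach, as a shift and turn from the pose commanded when the call began, along the tool's axes at that moment; what a row does not reach only later rows make up. A row lasts 1/10 s, in which the tool goes at most 50 mm and 8.59 degrees, less where a joint would pass 70% of its speed; a pose out of reach is approached as far as the arm can. A call with a gripper value outside its range is refused whole. The fingers move at their own pace and stop on an object; "grip_force" is the grip in N (left out, the last holds). Time passes only in rows, so rows that repeat a pose let the fingers close. It gives the time, the measured TCP pose, the force and the opening at its end, in the units of the state.
- get_state(): the state, without advancing time (a new reading comes with each control period).
- camera(name): name is "scene" or "side" or "wrist"; returns a dict with "color" (480x640x3 uint8, red, green, blue), "z_map" (480x640 float32, mm along the optical axis (not along the pixel's ray), 0 where there is no reading), "camera_matrix" (3x3 intrinsics, pixels), "k1" (the pictures are not rectified: a ray, as slopes to the right and down, at radius r is drawn at 1 + k1 r^2 times it, then the intrinsics apply), "position" and "attitude" of the camera in the world. Camera axes: x right, y down, z forward; pixel columns grow to the right and rows downward; lengths in mm; the calibration is good to about 2 mm. A picture is of the moment at which its call begins.
- close_job(): hands the job in, once; it reports no verdict.
The state is a dict: "time_s": time; "joints": joint angles; "joint_velocities": joint speeds; "joint_torque": joint torques, N m; "eef_pos": TCP position; "tool_rot": TCP orientation; "ft_force": force on the tool from outside, world axes, zero at the start; "moment": the same for the moment, N m; "width": opening from 0.0 (shut) to 1.0 (fully open).
Only numpy, scipy, OpenCV 4.12 (cv2) and the standard library are available. Lean on these libraries where they do the work, as an engineer would, in place of code of your own. Each camera call takes 0.05 s, during which the arm holds its last target. There are 200 camera calls.

### The job

Put the blue battery pack into the open bay of the grey battery housing, flat on the bay's floor between the low black rails. Then close the bay with its loose black cover: hook the cover's lip under the ledge with the other end raised, swing that end down and press it until the orange sprung catch snaps over its edge, so that the cover lies flush. Leave the water bottle, the yellow mug and the tape measure standing where they are, and let go of everything.

Things in the scene. Friction and masses are not known exactly. Their poses are not given: they have to be found in the camera images.
- housing: Grey battery housing fixed on the bench, 160 x 124 x 72 mm, bay open upwards. Origin on the bench under the bay's middle; x from the ledge end (-75 mm) to the catch end (+85), y across, z up. Bay: x -45..49, y -47..47, floor z = 12. The shut cover rests on the side walls (tops z = 58, y 47..62 each side) between guides at y = 55 each side (tops z = 66) and an end guide at x = 52.
- ledge_edge (a point): Middle of the ledge's lower edge, which faces the bay: housing x = -53, z = 63.5 mm. The ledge runs across the whole width, x -75..-53, z 63.5..72. Under it is the slot for the lip: floor z = 48 (from the back wall to the bay at x = -45), back wall at x = -65, 110 mm wide.
- cradle (a point): Middle of the bay's floor (housing x = 0, y = 0, z = 12 mm). Low black rails round it, 10 mm high, leave a place 78 mm (x) by 44 mm (y) for the pack. 25 mm free on each side of the rails' inside (y) for fingers.
- cover: Loose black cover, 95 to 160 g, starts flat on the bench, grip up. Origin on the plate's underside; x points from the lip to the free end, z out of its top. Plate x -47..50, y -52..52, 6 mm thick. Grip rib along x on top: x -30..15, y -7..7, top z = 36 mm. Shut, its origin lies 58 mm above the housing's, axes parallel. Raised about 25 degrees, the lip slides in along the cover's own plane.
- lip (a point): Middle of the tip of the cover's lip (cover x = -62, z = 1.5 mm). The lip is a tongue 3 mm thick, flush with the underside, from the plate's end (x = -47) to x = -62, 84 mm wide.
- thumb_pad (a point): Middle of the ribbed pressing place on the cover's top near its free end (cover x = +38, y = 0, z = 6 mm).
- battery: Blue battery pack, plain block 70 x 36 x 40 mm (x, y, z), 140 to 280 g, lying flat on the bench. Origin at the centre of its underside; x along its length. It goes in with its length along the housing's x, either way round.
- catch (a joint): Orange sprung catch at the housing's far end, slides along housing x: 0 = at rest, up to 0.011 m pushed back. Nose 28 mm wide; its bevel rises from x = 46, z = 67 to x = 57, z = 82 mm, and stops the cover about 9 degrees open; flat underside z = 65 holds the shut cover. About 5 to 10 N down on the cover's free end pushes it back, then it springs forward over the cover.
- bottle: Tall blue water bottle standing on the bench near the work, bystander, 74 mm diameter, 302 mm high; origin under its centre.
- mug: Yellow mug, bystander, about 84 x 107 mm with handle, 88 mm high; origin under its centre.
- tape: Yellow tape measure, bystander, 55 x 85 x 62 mm; origin under its centre.
Mind the look-alikes: they are no part of the job. Of the things that look like the cover, the larger one is meant.

How it is judged:
By the outcome, as a careful person would: the job done as asked, in the order asked, and still so for the second after the job is handed in, with the robot touching nothing.
It also fails if it takes over 53 s, if anything falls off the work surface, if the arm or the gripper's body presses on something with over 40 N, if the wrist force passes 120 N, or if a joint passes its speed limit or range.

## Working session

There is one attempt and no reset: what is moved stays moved. The work goes in short steps, Python scripts to look and compute and a tool call to move; the robot and the scene stay as the last step left them, time stands still between calls to the robot, and variables do not carry over. Pictures are saved under pics/ and viewed, about 8 in all and at most 12, crops included, and the job is handed in when it is done.

Besides the shell and the picture viewer there is one more tool, called after "Emit:" as name(argument=value, ...), one argument or row to a line, values as JSON. drive_tool: Moves the arm, as the interface text tells. Its arguments: {"type":"object","properties":{"plan":{"type":"array","items":{"type":"array","items":{"type":"number"}}},"grip_force":{"type":"number"}},"required":["plan"]}

```bash
mkdir -p pics; ls
cat > h.py <<'E'
import numpy as np, cv2
from rig import get_state, camera, tcp_to_grasp
def shot(n,f=None):
    c=camera(n); np.savez('pics/%s.npz'%(f or n),**{k:v for k,v in c.items()})
    if f: cv2.imwrite('pics/%s.png'%f,c['color'][:,:,::-1])
    return c
def cloud(c):
    K=np.array(c['camera_matrix']);h,w=c['z_map'].shape
    u,v=np.meshgrid(np.arange(w),np.arange(h))
    p=cv2.undistortPoints(np.stack([u,v],-1).reshape(-1,1,2).astype(np.float64),K,np.array([float(c['k1']),0,0,0,0])).reshape(h,w,2)
    z=c['z_map'][...,None]
    P=np.concatenate([p*z,z],-1)@np.array(c['attitude']).T+np.array(c['position'])
    P[c['z_map']==0]=np.nan
    return P
E
python3 - <<'E'
from h import *
s=get_state();print({k:np.round(v,3) for k,v in s.items()},tcp_to_grasp)
a=shot('scene','s1');b=shot('side','d1')
for c in(a,b):print(c['position'],np.round(c['attitude'],2).tolist(),c['camera_matrix'].tolist() if hasattr(c['camera_matrix'],'tolist') else c['camera_matrix'],c['k1'])
E
```

```text
pics
{'time_s': np.float64(0.0), 'joints': array([-0.151,  0.207,  1.543, -0.   ,  1.394, -0.151]), 'joint_velocities': array([-0.   , -0.001, -0.   , -0.   , -0.001, -0.   ]), 'joint_torque': array([ 0.0000e+00, -3.8303e+01, -2.9159e+01, -0.0000e+00,  1.1000e-02,
        0.0000e+00]), 'eef_pos': array([5.74133e+02, 9.30000e-02, 1.96504e+02]), 'tool_rot': array([[-0.   ,  1.   , -0.002],
       [ 1.   ,  0.   ,  0.   ],
       [ 0.   , -0.002, -1.   ]]), 'ft_force': array([-0.077, -0.285,  0.165]), 'moment': array([ 0.027,  0.087, -0.005]), 'width': np.float64(1.001)} 18.700000000000003
[ 243.46793344 -761.33411241  720.17194572] [[0.9, -0.28, 0.34], [-0.44, -0.6, 0.66], [0.02, -0.75, -0.67]] [[493.05844617932, 0.0, 321.0580815900643], [0.0, 493.05844617932, 243.8856933190681], [0.0, 0.0, 1.0]] -0.08767377793528132
[ 567.32818835 1004.74374146  624.46297289] [[-1.0, 0.03, -0.02], [0.03, 0.43, -0.9], [-0.01, -0.9, -0.43]] [[483.29686875288417, 0.0, 314.4978961718643], [0.0, 483.29686875288417, 241.82336116618794], [0.0, 0.0, 1.0]] -0.08362728064639433
```

View pics/s1.png

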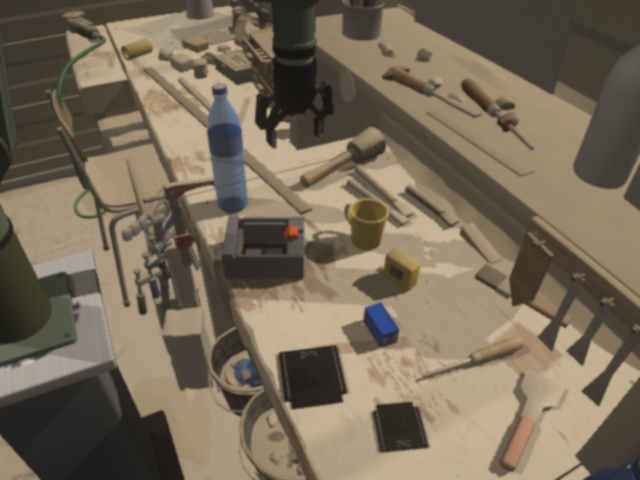

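View pics/d1.png

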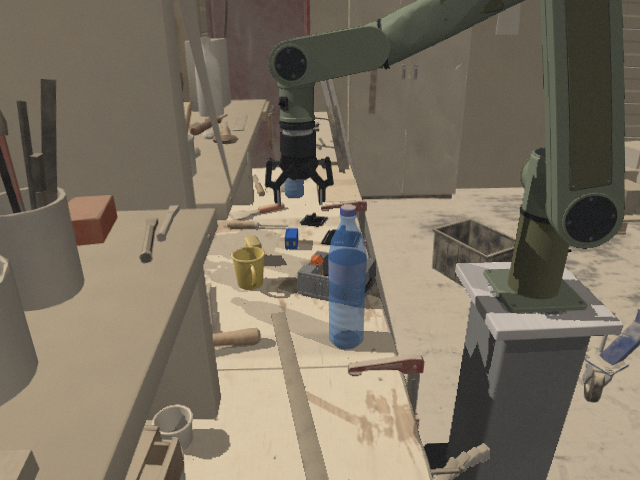

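Scene: housing at (265,245) with its catch at (291,232), battery (381,324), large cover (312,375), small look-alike (400,427), bottle (227,150), mug (367,222), tape (402,268). Next I'll project the points into a top view.

Run:
```python
from h import *
c=dict(np.load('pics/s1.npz'));P=cloud(c)
for n,(u,v) in dict(hous=(265,245),catch=(291,232),bat=(381,324),cover=(312,375),small=(400,427),bottle=(227,190),mug=(367,225),tape=(402,268)).items(): print(n,np.round(P[v,u]))
# ortho, 1px = 1mm ; image right = -y... use u=x, v=-y
x0,y0,W,H=250,150,500,600
im=np.zeros((H,W,3),np.uint8);hm=np.full((H,W),-99.)
big=cv2.resize(c['color'],None,fx=3,fy=3,interpolation=cv2.INTER_LINEAR)
Pb=cv2.resize(P.astype(np.float32),None,fx=3,fy=3,interpolation=cv2.INTER_NEAREST)
Pb=cv2.resize(np.nan_to_num(P,nan=1e4).astype(np.float32),None,fx=3,fy=3,interpolation=cv2.INTER_LINEAR)
q=Pb.reshape(-1,3);col=big.reshape(-1,3);u=np.round(q[:,0]-x0);v=np.round(y0-q[:,1])
m=(u>=0)&(u<W)&(v>=0)&(v<H)&(abs(q[:,2])<150)
o=np.argsort(q[m,2]);u=u[m][o].astype(int);v=v[m][o].astype(int)
im[v,u]=col[m][o];hm[v,u]=q[m,2][o]
hc=cv2.applyColorMap(np.clip((hm+10)*2.5,0,255).astype(np.uint8),cv2.COLORMAP_JET);hc[hm<-50]=0
out=np.hstack([im[:,:,::-1],hc])[:, :]
for k in range(0,H,50):
  for off in(0,W): cv2.putText(out,str(y0-k),(off,k+5),0,.3,(255,255,255),1)
for k in range(0,2*W,50): cv2.putText(out,str(x0+k%W),(k,10),0,.3,(255,255,255),1)
cv2.imwrite('pics/o1.png',cv2.resize(out,(800,480),interpolation=cv2.INTER_AREA))
```

```text
hous [493. -16.  19.]
catch [533. -65.  79.]
bat [ 594. -318.   39.]
cover [ 441. -357.   34.]
small [ 524. -493.   25.]
bottle [465. 143.  67.]
mug [ 684. -108.   77.]
tape [ 696. -226.   54.]
```

View pics/o1.png

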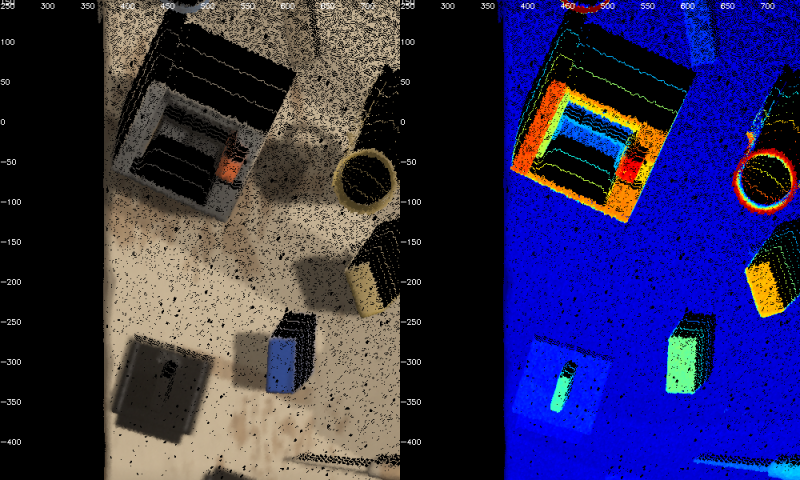

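Top view: housing with the ledge at the left (+x away from it, about -24°), battery around (595,-303), cover around (455,-335), rib axis steep. I'll fit the poses and zoom in on the cover to find the lip end.

Run:
```python
from h import *
c=dict(np.load('pics/s1.npz'));P=cloud(c).reshape(-1,3)
def box(m,n):
    q=P[m][:,:2].astype(np.float32);r=cv2.minAreaRect(q);print(n,len(q),np.round(r[0],1),np.round(r[1],1),round(r[2],1),np.round(P[m][:,2].mean(),1));return r
R=lambda x0,x1,y0,y1,z0,z1:(P[:,0]>x0)&(P[:,0]<x1)&(P[:,1]>y0)&(P[:,1]<y1)&(P[:,2]>z0)&(P[:,2]<z1)
tab=R(380,700,-450,-200,-8,3);print('table',np.median(P[tab][:,2]))
box(R(380,560,-130,60,55,76),'hous top');box(R(380,560,-130,60,69,76),'ledge')
box(R(500,560,-130,60,78,90),'catch')
box(R(570,640,-350,-240,34,45),'bat')
box(R(380,530,-420,-260,3.5,9),'cover');box(R(380,530,-420,-260,30,40),'rib');box(R(380,530,-420,-260,4.5,9),'plate')
box(R(630,720,-250,-130,55,70),'tape');box(R(640,760,-150,10,80,95),'mug');box(R(430,500,100,200,250,320),'bottle')
im=c['color'][335:415,265:360];im=cv2.resize(im,None,fx=7,fy=7,interpolation=cv2.INTER_CUBIC)[:,:,::-1]
im=np.clip(im.astype(float)*2,0,255).astype(np.uint8);cv2.imwrite('pics/cov.png',im)
```

```text
table -0.90861085670997
hous top 1760 [485.9 -38.1] [127.9 161. ] 64.7 64.7
ledge 486 [479.8 -34.2] [126.5 146.4] 65.0 71.4
catch 83 [537.5 -61.7] [30.4 18.2] 66.0 80.1
bat 643 [ 602.2 -305.6] [71.7 36.8] 87.0 38.8
cover 2384 [ 454.7 -350.9] [130.6 119.8] 74.0 5.3
rib 208 [ 449.8 -342.1] [45.  15.2] 72.5 34.2
plate 1713 [ 449.2 -340.6] [112.4 102.9] 73.5 5.7
tape 396 [ 704.9 -211. ] [32.4 67.3] 16.7 60.4
mug 320 [705.8 -76. ] [83.8 81.3] 41.2 85.5
bottle 484 [479.1 167.6] [36.4 39.6] 25.3 275.7
```

View pics/cov.png

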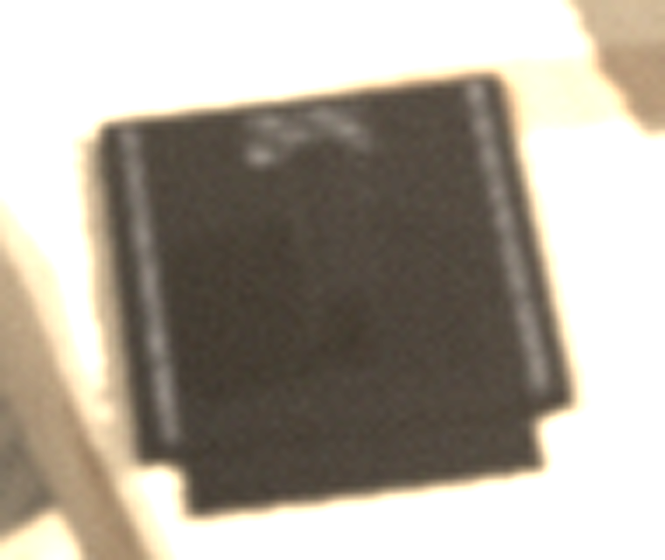

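The lip is at the -y end of the cover (bottom of the crop, around (360,480)), so cover x heads about 73.5°. The housing's heading is about -25.3° with its origin near (481.4,-36). I'll start with the battery and approach from above.

Emit:
drive_tool(
  plan=[
    [-15,1.4,3,0,0,1.5,1],
    [-30.6,2.8,7,0,0,3,1],
    [-30.6,2.8,7,0,0,3,1],
    [-30.6,2.8,7,0,0,3,1],
    [-30.6,2.8,7,0,0,3,1],
    [-30.6,2.8,7,0,0,3,1],
    [-30.6,2.8,7,0,0,3,1],
    [-30.6,2.8,7,0,0,3,1],
    [-30.6,2.8,7,0,0,3,1],
    [-30.6,2.8,7,0,0,3,1],
  ],
  grip_force=60,
)

```text
time_s: 1.1
eef_pos: [603.4, -303.9, 128.2]
tool_rot: [[0.05, 0.999, 0.0], [0.999, -0.05, 0.001], [0.001, 0.0, -1.0]]
ft_force: [-0.5, 0.3, -0.1]
width: 1.001
```

```bash
cat >> h.py <<'E'
from scipy.spatial.transform import Rotation as Ro
def need(p,yaw,tilt=0):
    """shift (cm) and turn (deg), in tool axes, to TCP p, jaw heading yaw deg, tilt deg about tool y"""
    s=get_state();R=np.array(s['tool_rot']);y=np.radians(yaw)
    T=np.array([[-np.sin(y),np.cos(y),0],[np.cos(y),np.sin(y),0],[0,0,-1]])@Ro.from_euler('y',tilt,degrees=True).as_matrix()
    print('t',round(float(s['time_s']),2),'at',np.round(s['eef_pos'],1),'F',np.round(s['ft_force'],1),'w',round(float(s['width']),3),'j',np.round(s['joints'],2))
    print('need',np.round(R.T@(np.array(p)-s['eef_pos'])/10,2),np.round(Ro.from_matrix(R.T@T).as_rotvec(degrees=True),2))
def box(P,r,n):
    x0,x1,y0,y1,z0,z1=r;P=P.reshape(-1,3)
    q=P[(P[:,0]>x0)&(P[:,0]<x1)&(P[:,1]>y0)&(P[:,1]<y1)&(P[:,2]>z0)&(P[:,2]<z1)]
    if len(q)<20: print(n,'few');return
    b=cv2.minAreaRect(q[:,:2].astype(np.float32));print(n,len(q),np.round(b[0],1),np.round(b[1],1),round(b[2],1),'z',np.round(np.median(q[:,2]),1))
E
python3 - <<'E'
from h import *
need([602,-305.6,13],-3)
P=cloud(shot('wrist','w1'))
box(P,(560,650,-360,-250,34,48),'bat top')
box(P,(560,650,-360,-250,38,42),'bat top2')
E
```

```text
t 1.1 at [ 603.4 -303.9  128.2] F [-0.5  0.3 -0.1] w 1.001 j [-0.59  0.47  1.34  0.    1.33 -0.54]
need [-0.18 -0.13 11.51] [ 0.01 -0.04  0.12]
bat top 4747 [ 606.6 -303.2] [69.1 36.1] 86.9 z 40.8
bat top2 4461 [ 606.6 -303.3] [69.2 35.9] 87.1 z 40.8
```

View pics/w1.png

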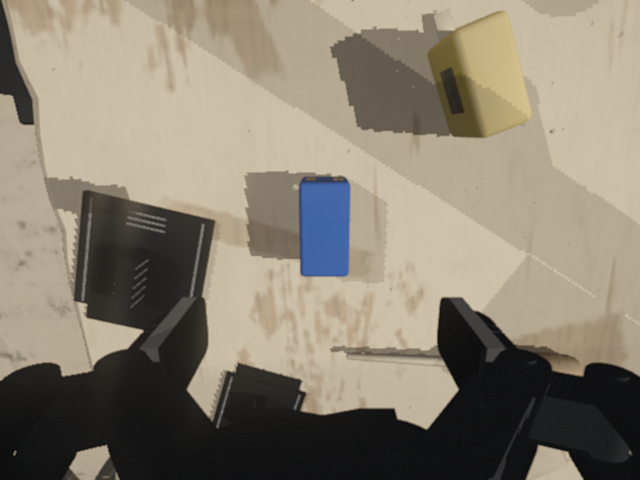

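Wrist view: battery (325,227) sits centred between the fingers, and the two cameras agree to about 4 mm. I'll go down and grip.

Emit:
drive_tool(
  plan=[
    [0,0.1,5,0,0,0,1],
    [0,0.1,9,0,0,0,1],
    [0,0.1,11.4,0,0,0,1],
    [0,0.1,11.4,0,0,0,1],
    [0,0.1,11.4,0,0,0,-0.3],
    [0,0.1,11.4,0,0,0,-0.3],
    [0,0.1,11.4,0,0,0,-0.3],
    [0,0.1,11.4,0,0,0,-0.3],
    [0,0.1,11.4,0,0,0,-0.3],
    [0,0.1,11.4,0,0,0,-0.3],
    [0,0.1,11.4,0,0,0,-0.3],
  ],
  grip_force=60,
)

```text
time_s: 2.25
eef_pos: [604.0, -306.2, 13.8]
tool_rot: [[0.052, 0.999, 0.0], [0.999, -0.052, -0.0], [-0.0, 0.0, -1.0]]
ft_force: [0.4, -1.3, -0.7]
width: 0.349
```

Run:
```python
from h import *
need([481.4,-36,150],64.7)
```

```text
t 2.25 at [ 604.  -306.2   13.8] F [ 0.4 -1.3 -0.7] w 0.349 j [-0.6   0.6   1.4  -0.    1.14 -0.54]
need [ 26.33 -13.66 -13.62] [  0.     0.   -67.71]
```

Opening 0.349 equals the commanded value, so I'll close further to find out whether it is actually gripping.

Emit:
drive_tool(
  plan=[
    [0,0,0,0,0,0,-1],
    [0,0,0,0,0,0,-1],
    [0,0,0,0,0,0,-1],
    [0,0,-1,0,0,0,-1],
    [0,0,-3,0,0,0,-1],
    [0,0,-3,0,0,0,-1],
  ],
  grip_force=60,
)

```text
time_s: 2.85
eef_pos: [606.7, -307.8, 47.7]
tool_rot: [[0.052, 0.999, 0.006], [0.999, -0.052, -0.004], [-0.004, 0.006, -1.0]]
ft_force: [1.5, -0.7, 0.3]
width: -0.001
```

Run:
```python
from h import *
need([481.4,-36,150],64.7)
P=cloud(shot('scene','s2'))
box(P,(560,650,-360,-250,60,80),'bat top lifted')
cv2.imwrite('pics/s2c.png',cv2.resize(cv2.imread('pics/s2.png')[190:400,220:500],None,fx=2.8,fy=2.8))
```

```text
t 2.85 at [ 606.7 -307.8   47.7] F [ 1.5 -0.7  0.3] w -0.001 j [-0.6   0.56  1.39  0.    1.19 -0.54]
need [ 26.45 -13.86 -10.41] [  0.19   0.4  -67.69]
bat top lifted few
```

View pics/s2c.png

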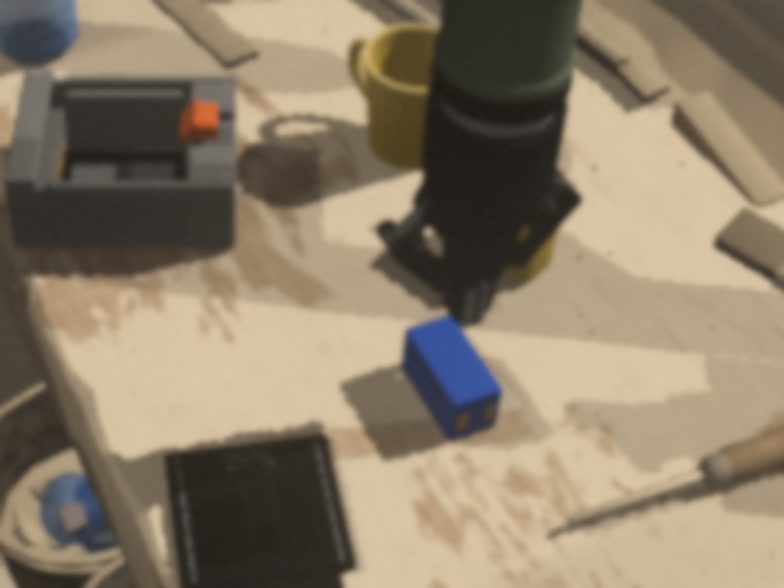

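Run:
```python
from h import *
c=dict(np.load('pics/s2.npz'));P=cloud(c)
for p in [(388,300),(387,290),(380,325),(385,335)]: print(p,np.round(P[p[1],p[0]]))
A=np.array(c['attitude']);K=c['camera_matrix']
for q in [get_state()['eef_pos'],[604,-305,40],[606.6,-303,40]]:
    r=A.T@(np.array(q)-c['position']);print(np.round(cv2.projectPoints(r.reshape(1,1,3),np.zeros(3),np.zeros(3),K,np.array([float(c['k1']),0,0,0]))[0].ravel(),1))
box(P,(560,650,-360,-250,34,45),'bat')
c1=dict(np.load('pics/w1.npz'));print('wrist cam',c1['position'],np.round(c1['attitude'],3).tolist())
d=shot('wrist','w2');P=cloud(d);box(P,(560,650,-380,-230,34,45),'bat w')
```

```text
(388, 300) [ 601. -318.   99.]
(387, 290) [ 595. -318.  127.]
(380, 325) [ 591. -320.   40.]
(385, 335) [ 590. -339.   35.]
[383.7 315. ]
[381.8 316.7]
[382.5 315.4]
bat 640 [ 602.1 -305.7] [71.3 36.5] 87.5 z 38.9
wrist cam [ 608.3871928  -236.43358009  305.41593793] [[0.999, -0.048, -0.013], [-0.05, -0.963, -0.263], [0.0, 0.264, -0.965]]
bat w 6761 [ 606.9 -296.1] [54.8 36.2] 87.2 z 40.8
```

View pics/w2.png

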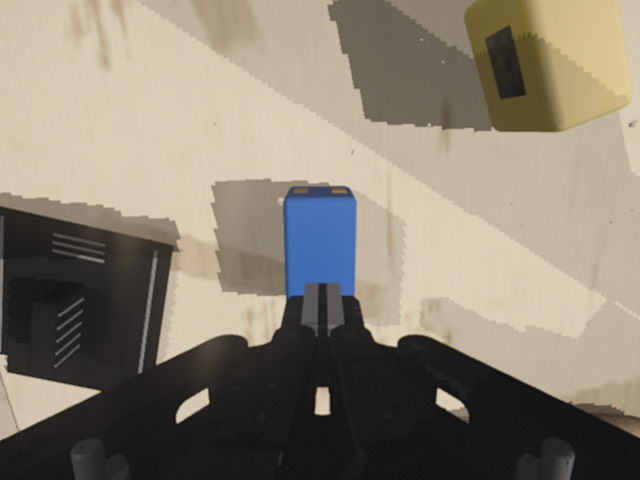

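Run:
```python
from h import *
d=dict(np.load('pics/w2.npz'));P=cloud(d)
print(d['position'],get_state()['eef_pos'])
for p in [(315,287),(330,287),(315,300),(330,310),(320,330),(300,330),(320,240)]: print(p,np.round(P[p[1],p[0]],1))
c=dict(np.load('pics/w1.npz'));P=cloud(c)
for p in [(190,300),(205,300),(455,300),(200,310)]: print(p,np.round(P[p[1],p[0]],1))
c=dict(np.load('pics/s2.npz'));P=cloud(c)
for v in range(284,312,2): print(v,np.round(P[v,384:394:3],0).tolist())
```

```text
[ 610.24457933 -239.16051503  223.31998121] [ 604.76939356 -306.58273306   44.86281579]
(315, 287) [ 605.2 -295.    89.7]
(330, 287) [ 610.8 -295.2   89.9]
(315, 300) [ 605.5 -294.5  102.4]
(330, 310) [ 610.4 -295.1  109.3]
(320, 330) [ 607.  -297.   118.6]
(300, 330) [ 601.7 -292.6  126. ]
(320, 240) [ 607.3 -290.5   41.6]
(190, 300) [ 560.1 -289.8  183. ]
(205, 300) [ 562.8 -293.2  175.9]
(455, 300) [ 651.1 -294.   183.8]
(200, 310) [ 563.  -293.8  182.8]
284 [[587.0, -318.0, 145.0], [590.0, -323.0, 148.0], [599.0, -319.0, 141.0], [608.0, -316.0, 133.0]]
286 [[588.0, -318.0, 139.0], [594.0, -319.0, 138.0], [600.0, -318.0, 134.0], [606.0, -319.0, 132.0]]
288 [[588.0, -319.0, 136.0], [594.0, -319.0, 133.0], [602.0, -317.0, 128.0], [605.0, -320.0, 129.0]]
290 [[nan, nan, nan], [595.0, -318.0, 127.0], [601.0, -319.0, 125.0], [606.0, -320.0, 123.0]]
292 [[591.0, -316.0, 122.0], [595.0, -319.0, 123.0], [603.0, -317.0, 118.0], [608.0, -318.0, 116.0]]
294 [[594.0, -314.0, 114.0], [598.0, -317.0, 115.0], [604.0, -318.0, 113.0], [609.0, -318.0, 110.0]]
296 [[596.0, -313.0, 107.0], [597.0, -318.0, 111.0], [603.0, -319.0, 109.0], [610.0, -319.0, 106.0]]
298 [[595.0, -314.0, 103.0], [598.0, -318.0, 106.0], [605.0, -317.0, 102.0], [613.0, -315.0, 96.0]]
300 [[596.0, -314.0, 98.0], [600.0, -317.0, 99.0], [606.0, -318.0, 97.0], [615.0, -315.0, 89.0]]
302 [[596.0, -315.0, 93.0], [600.0, -318.0, 95.0], [605.0, -319.0, 94.0], [665.0, -255.0, -1.0]]
304 [[597.0, -314.0, 87.0], [601.0, -317.0, 88.0], [607.0, -318.0, 86.0], [661.0, -261.0, 1.0]]
306 [[598.0, -314.0, 82.0], [602.0, -317.0, 82.0], [654.0, -262.0, -0.0], [660.0, -263.0, -2.0]]
308 [[619.0, -288.0, 38.0], [645.0, -265.0, 1.0], [652.0, -265.0, -2.0], [656.0, -269.0, 0.0]]
310 [[617.0, -292.0, 39.0], [642.0, -269.0, 1.0], [649.0, -269.0, -2.0], [654.0, -272.0, -2.0]]
```

Both cameras put the shut fingertips about 36 mm behind the reported TCP: tips at z≈81 while the state says 45. The grasp closed above the battery, which didn't move. I'll use this measured offset from now on. Regrasping lower.

Emit:
drive_tool(
  plan=[
    [0.1,0,0,0,0,0,1],
    [0.1,0,0,0,0,0,1],
    [0.1,0,0,0,0,0,1],
    [0.1,0,3,0,0,0,1],
    [0.1,0,5.5,0,0,0,1],
    [0.1,0,6.7,0,0,0,1],
    [0.1,0,6.7,0,0,0,-1],
    [0.1,0,6.7,0,0,0,-1],
    [0.1,0,6.7,0,0,0,-1],
    [0.1,0,6.7,0,0,0,-1],
    [0.1,0,6.7,0,0,0,-1],
    [0.1,0,6.7,0,0,0,-1],
  ],
  grip_force=60,
)

```text
time_s: 4.15
eef_pos: [605.6, -306.2, -21.2]
tool_rot: [[0.052, 0.999, 0.003], [0.999, -0.052, -0.002], [-0.002, 0.003, -1.0]]
ft_force: [0.6, -0.7, 6.3]
width: 0.415
```

Run:
```python
from h import *
need([481.4,-36,150],64.7)
P=cloud(shot('wrist','w3'))
box(P,(560,650,-380,-230,34,45),'bat w')
```

```text
t 4.15 at [ 605.6 -306.2  -21.2] F [ 0.6 -0.7  6.3] w 0.415 j [-0.6   0.65  1.41 -0.    1.08 -0.54]
need [ 26.29 -13.76 -17.22] [  0.1    0.22 -67.7 ]
bat w 20207 [ 607.4 -302. ] [66.4 62.5] 87.3 z 40.8
```

Gripped at 35.3 mm width. Lifting, then carrying it above the housing.

Emit:
drive_tool(
  plan=[
    [0,0,-5,0,0,0,-1],
    [0,0,-10,0,0,0,-1],
    [4,-2,-14,0,0,-9,-1],
    [9,-4.5,-15,0,0,-18,-1],
    [13,-7,-15.5,0,0,-27,-1],
    [17.5,-9,-15.5,0,0,-36,-1],
    [22,-11.5,-15.5,0,0,-45,-1],
    [26.3,-13.8,-15.5,0,0,-54,-1],
    [26.3,-13.8,-15.5,0,0,-62,-1],
    [26.3,-13.8,-15.5,0,0,-67.7,-1],
    [26.3,-13.8,-15.5,0,0,-67.7,-1],
    [26.3,-13.8,-15.5,0,0,-67.7,-1],
  ],
)

```text
time_s: 5.4
eef_pos: [479.6, -35.2, 131.3]
tool_rot: [[-0.903, 0.43, -0.001], [0.43, 0.903, 0.0], [0.001, -0.0, -1.0]]
ft_force: [-0.1, -0.3, -2.7]
width: 0.415
```

Run:
```python
from h import *
need([481.4,-36,150],64.7)
c=shot('wrist','w4');P=cloud(c)
box(P,(370,600,-160,90,54,76),'hous');box(P,(370,600,-160,90,68,76),'ledge');box(P,(370,600,-160,90,78,86),'catch');print(c['position'])
```

```text
t 5.4 at [479.6 -35.2 131.3] F [-0.1 -0.3 -2.7] w 0.415 j [-0.25  0.07  1.84 -0.    1.23 -1.38]
need [-0.2   0.   -1.87] [-0.01 -0.05 -0.16]
hous 14712 [474.5 -28.7] [124.3 128.2] 65.0 z 71.6
ledge 7911 [468.8 -26.6] [124.  116.7] 64.5 z 72.8
catch few
[420.90719483  -5.67983178 308.54861784]
```

View pics/w4.png

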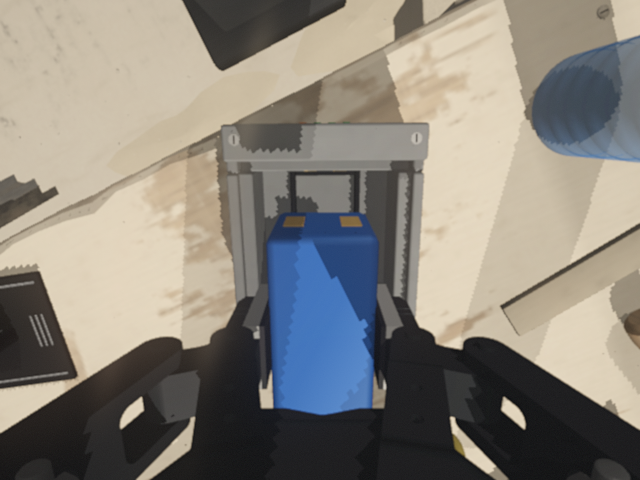

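Wrist view: the battery is held straight. The ledge spans (222..428, 125..160) and the cradle rails show at (325,190). Measuring both in the housing frame.

```bash
cat >> h.py <<'E'
O=np.array([481.4,-36.,0]);HD=-25.3
def hf(P,o=O,h=HD):
    return (P.reshape(-1,3)-o)@Ro.from_euler('z',h,degrees=True).as_matrix()
E
python3 - <<'E'
from h import *
for f in('w4','s1'):
    c=dict(np.load('pics/%s.npz'%f));H=hf(cloud(c))
    l=H[(H[:,2]>69)&(H[:,2]<76)&(H[:,0]<-40)&(H[:,0]>-90)&(abs(H[:,1])<80)]
    print(f,'ledge x',np.round(np.percentile(l[:,0],[.5,2,98,99.5]),1),'y',np.round(np.percentile(l[:,1],[.5,2,98,99.5]),1),'z',np.median(l[:,2]))
    b=cv2.minAreaRect(l[:,:2].astype(np.float32));print(b)
    w=H[(H[:,2]>60)&(H[:,2]<70)&(abs(H[:,0])<40)&(abs(H[:,1])<80)&(abs(H[:,1])>45)]
    if len(w): print('guides y',[np.round(np.percentile(w[w[:,1]*s>0][:,1],[1,99]),1) for s in(1,-1) if (w[:,1]*s>0).any()])
c=dict(np.load('pics/w4.npz'));P=cloud(c);H=hf(P);col=c['color'].reshape(-1,3).astype(int)
m=(col[:,2]>100)&(col[:,0]<90)&(H[:,2]>120)&(H[:,2]<260)&(abs(H[:,1])<40)
b=H[m];print('bat x',np.round(np.percentile(b[:,0],[.5,1,50,99]),1),'y',np.round(np.percentile(b[:,1],[.5,1,99,99.5]),1),'z',np.round(np.percentile(b[:,2],[1,50,99]),1))
t=b[b[:,2]>np.percentile(b[:,2],60)];print('top',cv2.minAreaRect(t[:,:2].astype(np.float32)))
print('tcp in H',hf(np.array(get_state()['eef_pos'])))
E
```

```text
w4 ledge x [-73.5 -73.  -52.1 -51.6] y [-57.6 -55.6  62.2  64.1] z 72.84805165268568
((-62.37262725830078, 3.292644500732422), (22.064178466796875, 124.0197982788086), 0.3852546215057373)
guides y [array([52.8, 65.5]), array([-58.1, -47. ])]
s1 ledge x [-75.4 -74.8 -53.3 -53. ] y [-61.9 -60.7  60.7  62.1] z 71.35390599039158
((-64.18365478515625, 0.6513557434082031), (22.799962997436523, 126.50703430175781), 0.5816496014595032)
guides y [array([50.8, 62.3]), array([-63.1, -53.2])]
bat x [-37.1 -37.  -10.6  26.2] y [-15.8 -15.5  18.3  18.6] z [164.8 193.4 194.8]
top ((-4.309665679931641, 1.3837242126464844), (33.974639892578125, 64.36347961425781), 89.49747467041016)
tcp in H [[ -1.7474958   -0.14838126 131.35726521]]
```

Emit:
drive_tool(
  plan=[
    [-0.3,0.13,3,0,0,-0.4,-1],
    [-0.3,0.13,7,0,0,-0.4,-1],
    [-0.3,0.13,10,0,0,-0.4,-1],
    [-0.3,0.13,11.5,0,0,-0.4,-1],
    [-0.3,0.13,12.5,0,0,-0.4,-1],
    [-0.3,0.13,13,0,0,-0.4,-1],
    [-0.3,0.13,13.5,0,0,-0.4,-1],
    [-0.3,0.13,13.9,0,0,-0.4,-1],
    [-0.3,0.13,13.9,0,0,-0.4,-1],
    [-0.3,0.13,13.9,0,0,-0.4,-1],
  ],
)

```text
time_s: 6.45
eef_pos: [483.8, -35.4, -6.8]
tool_rot: [[-0.907, 0.421, 0.001], [0.421, 0.907, -0.0], [-0.001, 0.0, -1.0]]
ft_force: [-0.0, -0.3, -1.6]
width: 0.411
```

Run:
```python
from h import *
need([481.4,-36,-9],64.7)
P=cloud(shot('scene','s3'));H=hf(P)
c=dict(np.load('pics/s3.npz'));col=c['color'].reshape(-1,3).astype(int)
m=(col[:,2]>1.5*col[:,0]+15)&(abs(H[:,0])<60)&(abs(H[:,1])<50);b=H[m]
print(m.sum(),np.round(np.nanpercentile(b,[2,50,98],axis=0),1))
```

```text
t 6.45 at [483.8 -35.4  -6.8] F [-0.  -0.3 -1.6] w 0.411 j [-0.25  0.3   1.92 -0.    0.93 -1.39]
need [ 0.2  -0.15  0.22] [0.01 0.07 0.4 ]
201 [[-32.7 -24.7  50.3]
 [ 13.7  -4.4  53.8]
 [ 31.5  15.8  72.4]]
```

Emit:
drive_tool(
  plan=[
    [0,0,0.15,0,0,0,-1],
    [0,0,0.3,0,0,0,-1],
    [0,0,0.3,0,0,0,-1],
  ],
)

```text
time_s: 6.8
eef_pos: [483.8, -35.4, -9.2]
tool_rot: [[-0.907, 0.421, 0.001], [0.421, 0.907, -0.0], [-0.001, 0.0, -1.0]]
ft_force: [-1.4, 1.5, 5.4]
width: 0.415
```

Contact on the floor at -9.2, as predicted. Opening slightly, then withdrawing.

Emit:
drive_tool(
  plan=[
    [0,0,0,0,0,0,0.15],
    [0,0,0,0,0,0,0.15],
    [0,0,0,0,0,0,0.15],
    [0,0,0,0,0,0,0.15],
    [0,0,-2,0,0,0,0.15],
    [0,0,-5,0,0,0,0.15],
    [0,0,-10,0,0,0,0.15],
    [0,0,-13,0,0,0,0.3],
    [0,0,-13,0,0,0,0.3],
    [0,0,-13,0,0,0,0.3],
  ],
)

```text
time_s: 7.8
eef_pos: [483.7, -35.4, 120.3]
tool_rot: [[-0.907, 0.421, 0.002], [0.421, 0.907, -0.0], [-0.002, 0.0, -1.0]]
ft_force: [-1.2, -0.3, 0.1]
width: 0.644
```

Run:
```python
from h import *
need([450,-342,110],-16.5)
c=shot('wrist','w5');P=cloud(c);H=hf(P);col=c['color'].reshape(-1,3).astype(int)
m=(col[:,2]>100)&(col[:,0]<90)&(H[:,2]>35)&(H[:,2]<60)&(abs(H[:,1])<40)&(abs(H[:,0])<60)
b=H[m];print('bat',np.round(np.percentile(b,[1,50,99],axis=0),1),cv2.minAreaRect(b[:,:2].astype(np.float32)))
```

```text
t 7.8 at [483.7 -35.4 120.3] F [-1.2 -0.3  0.1] w 0.644 j [-0.25  0.1   1.84  0.    1.21 -1.39]
need [ -9.85 -29.23   1.04] [9.00e-02 7.00e-02 8.16e+01]
bat [[-31.5 -14.3  50.2]
 [ -0.5   3.4  52.8]
 [ 34.5  20.8  54.4]] ((1.6784515380859375, 3.3105545043945312), (68.53465270996094, 36.012306213378906), 0.3669438660144806)
```

View pics/w5.png

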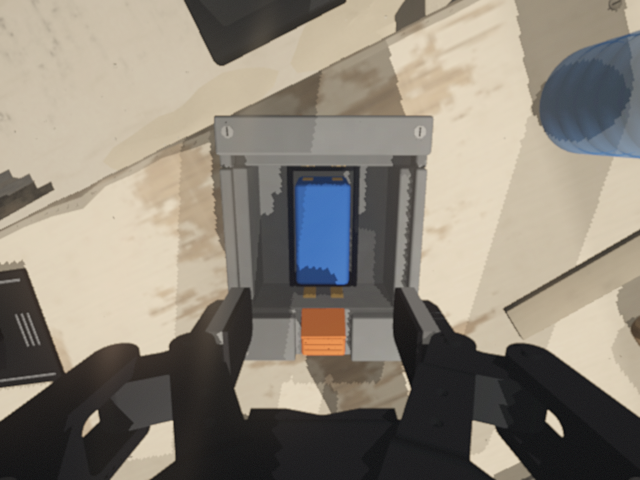

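The battery lies flat (top z≈53) between the rails. Moving on to the cover.

Emit:
drive_tool(
  plan=[
    [-1,-3,0,0,0,9,0.3],
    [-2,-6,0,0,0,18,0.3],
    [-3.5,-10,0,0,0,27,0.3],
    [-4.6,-13.5,0,0,0,36,0.3],
    [-6,-17.5,0,0,0,45,0.3],
    [-7,-21,0.5,0,0,54,0.3],
    [-8.2,-24.5,1,0,0,63,0.3],
    [-9.9,-29.2,1,0,0,72,0.3],
    [-9.9,-29.2,1,0,0,81.6,0.3],
    [-9.9,-29.2,1,0,0,81.6,0.3],
    [-9.9,-29.2,1,0,0,81.6,0.3],
    [-9.9,-29.2,1,0,0,81.6,0.3],
  ],
)

```text
time_s: 9.05
eef_pos: [449.1, -340.8, 107.7]
tool_rot: [[0.282, 0.959, -0.003], [0.959, -0.282, 0.003], [0.002, -0.003, -1.0]]
ft_force: [0.1, 0.5, 0.5]
width: 0.65
```

Run:
```python
from h import *
need([449.8,-342,110],-16.5)
c=shot('wrist','w6');P=cloud(c)
box(P,(430,475,-390,-300,30,40),'rib');box(P,(430,475,-390,-300,35,39),'rib top')
box(P,(370,540,-420,-250,4.8,10),'plate')
s=get_state();T=(P.reshape(-1,3)-np.array(s['eef_pos']))@np.array(s['tool_rot'])
z=P.reshape(-1,3)[:,2];m=(z>33)&(z<40)&(abs(T[:,1])<30)&(abs(T[:,0])<60);q=T[m];print('rib top in tool',np.round(np.percentile(q,[1,99],axis=0),1))
m=(z>4.3)&(z<10)&(abs(T[:,1])<70)&(abs(T[:,0])<80);q=T[m];print('plate in tool',np.round(np.percentile(q,[.3,99.7],axis=0),1))
```

```text
t 9.05 at [ 449.1 -340.8  107.7] F [0.1 0.5 0.5] w 0.65 j [-0.8   0.27  1.65  0.    1.22 -0.52]
need [-0.1   0.1  -0.23] [-0.18 -0.11  0.1 ]
rib 1328 [ 453.3 -339.3] [44.2 14.7] 73.3 z 36.6
rib top 1202 [ 453.3 -339.5] [43.8 13.3] 73.3 z 36.7
plate 16754 [ 453.5 -337.9] [111.  104.1] 73.3 z 6.9
rib top in tool [[-19.1  -3.2  69.9]
 [ 24.   10.1  74.7]]
plate in tool [[-50.1 -48.2  99.4]
 [ 58.9  54.8 103.8]]
```

View pics/w6.png

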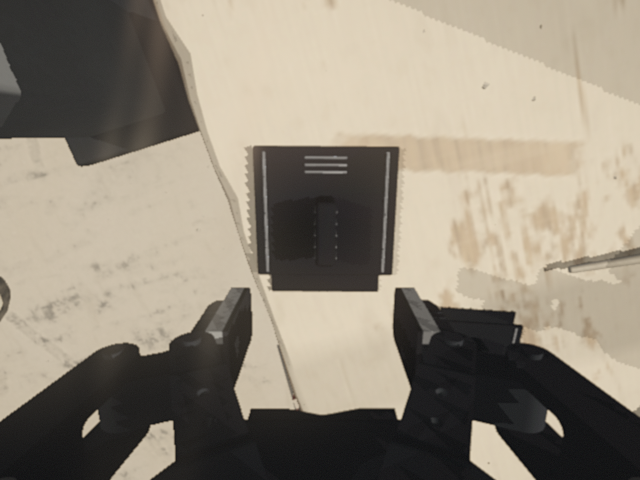

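The cover's lip is at the bottom of this view (325,283), the thumb ribs are at (325,165) and the rib at (326,232). Gripping the rib.

Emit:
drive_tool(
  plan=[
    [0.2,0.2,4,0,0,0,0.2],
    [0.2,0.2,8,0,0,0,0.2],
    [0.2,0.2,11,0,0,0,0.2],
    [0.2,0.2,12.5,0,0,0,0.2],
    [0.2,0.2,13.1,0,0,0,0.2],
    [0.2,0.2,13.1,0,0,0,-1],
    [0.2,0.2,13.1,0,0,0,-1],
    [0.2,0.2,13.1,0,0,0,-1],
    [0.2,0.2,13.1,0,0,0,-1],
    [0.2,0.2,13.1,0,0,0,-1],
    [0.2,0.2,13.1,0,0,0,-1],
    [0.2,0.2,13.1,0,0,0,-1],
  ],
  grip_force=100,
)

```text
time_s: 10.3
eef_pos: [454.1, -342.0, -19.1]
tool_rot: [[0.284, 0.959, 0.003], [0.959, -0.284, -0.003], [-0.002, 0.004, -1.0]]
ft_force: [-0.1, 0.6, 6.3]
width: 0.139
```

Run:
```python
from h import *
need([449.8,-342,110],-16.5)
```

```text
t 10.3 at [ 454.1 -342.   -19.1] F [-0.1  0.6  6.3] w 0.139 j [-0.8   0.46  1.71  0.    0.97 -0.51]
need [ -0.15  -0.37 -12.91] [0.21 0.11 0.01]
```

Rib gripped. Lifting it, then turning it toward the housing.

Emit:
drive_tool(
  plan=[
    [0,0,-3,0,0,0,-1],
    [0,0,-8,0,0,0,-1],
    [0,0,-13,0,0,8,-1],
    [4,0,-17,0,0,16,-1],
    [8,0,-18,0,0,25,-1],
    [12,0,-18,0,0,33,-1],
    [16,0,-18,0,0,41,-1],
    [20,-2,-18,0,0,50,-1],
    [24,-4,-18,0,0,58,-1],
    [28,-5,-18,0,0,66,-1],
    [30,-6,-18,0,0,74,-1],
    [30,-6,-18,0,0,82,-1],
  ],
)

```text
time_s: 11.5
eef_pos: [479.1, -32.5, 158.5]
tool_rot: [[0.989, -0.149, -0.001], [-0.149, -0.989, 0.001], [-0.001, -0.001, -1.0]]
ft_force: [0.1, 0.6, -2.1]
width: 0.146
```

```bash
cat >> h.py <<'E'
HO=np.array([481.4,-36,0])+Ro.from_euler('z',-24.9,degrees=True).apply([1.5,1.6,0]); HA=-24.9
CX,CZ=9.,-19.1     # cover origin in tool (x, z)
def cov(th,tx,tz,dy=0):
    """tool target for cover tilt th deg with lip tip at housing (tx,tz)"""
    t=np.radians(th);d=np.array([np.cos(t),0,np.sin(t)]);n=np.array([-np.sin(t),0,np.cos(t)])
    p=np.array([tx,dy,tz])+62*d-1.5*n-CX*d+CZ*n
    print('cov',th,tx,tz,np.round(p,1),end=' ')
    need(HO+Ro.from_euler('z',HA,degrees=True).apply(p),HA-90,th)
E
python3 - <<'E'
from h import *
cov(0,-20,190);cov(25,-25,71)
E
```

```text
cov 0 -20 190 [ 33.    0.  169.4] t 11.5 at [479.1 -32.5 158.5] F [ 0.1  0.6 -2.1] w 0.146 j [-0.25  0.04  1.81  0.    1.29  1.47]
need [ 3.64  1.12 -1.1 ] [-0.06  0.06 16.31]
cov 25 -25 71 [31.7  0.  74.7] t 11.5 at [479.1 -32.5 158.5] F [ 0.1  0.6 -2.1] w 0.146 j [-0.25  0.04  1.81  0.    1.29  1.47]
need [3.52 1.1  8.37] [-3.62 24.89 16.04]
```

Emit:
drive_tool(
  plan=[
    [3.6,1.1,0,-0.9,6.2,4,-1],
    [3.6,1.1,0,-1.8,12.4,8,-1],
    [3.6,1.1,1,-2.7,18.6,12,-1],
    [3.6,1.1,3,-3.6,24.9,16,-1],
    [3.6,1.1,5,-3.6,24.9,16,-1],
    [3.6,1.1,5,-3.6,24.9,16,-1],
    [3.6,1.1,5,-3.6,24.9,16,-1],
  ],
)

```text
time_s: 12.2
eef_pos: [514.8, -52.2, 109.4]
tool_rot: [[0.822, -0.419, 0.385], [-0.379, -0.908, -0.178], [0.424, 0.001, -0.905]]
ft_force: [1.0, 0.4, -0.5]
width: 0.14
```

Run:
```python
from h import *
cov(25,-25,71)
# where is the cover really? measured by side+scene in housing frame
for f in('scene','side'):
    c=shot(f,f+'4');H=(cloud(c).reshape(-1,3)-HO)@Ro.from_euler('z',HA,degrees=True).as_matrix()
    col=c['color'].reshape(-1,3).astype(int)
    m=(col.max(1)<75)&(H[:,2]>70)&(H[:,2]<190)&(H[:,0]>-50)&(H[:,0]<110)&(abs(H[:,1])<62)
    q=H[m];print(f,m.sum(),np.round(np.nanpercentile(q,[1,50,99],axis=0),1).tolist())
cv2.imwrite('pics/both.png',np.hstack([cv2.resize(cv2.imread('pics/%s4.png'%f)[a:a+150,b:b+130],(390,450),interpolation=cv2.INTER_CUBIC) for f,a,b in(('scene',140,205),('side',170,270))]))
```

```text
cov 25 -25 71 [31.7  0.  74.7] t 12.2 at [514.8 -52.2 109.4] F [ 1.   0.4 -0.5] w 0.14 j [-0.2  -0.07  2.11 -0.16  0.68  1.9 ]
need [-1.82 -0.22  2.97] [-0.03 -0.12  0.14]
scene 1797 [[-21.7, -55.5, 73.4], [28.1, -16.8, 142.6], [76.0, 42.9, 187.9]]
side 649 [[-0.7, -51.1, 126.7], [46.9, 15.8, 149.4], [79.7, 49.9, 188.2]]
```

View pics/both.png

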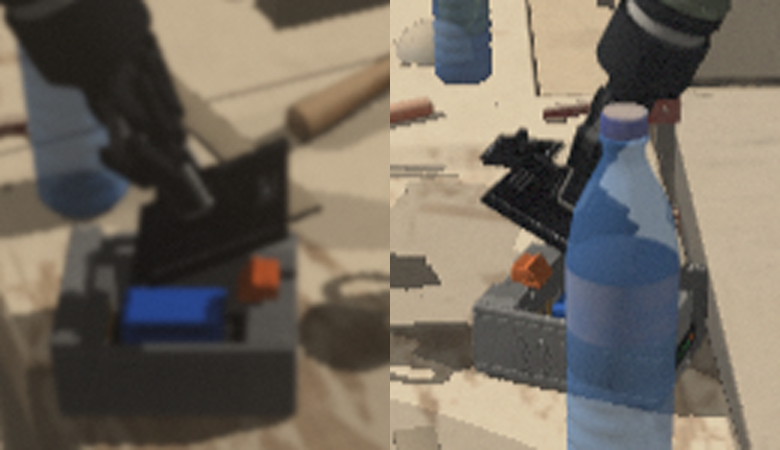

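Cover tilted correctly: free end up, lip toward the ledge, battery visible in the bay. Going down to the approach point, then sliding in along the cover's own plane.

Emit:
drive_tool(
  plan=[
    [-1,-0.2,1.5,0,0,0,-1],
    [-1.8,-0.2,2.9,0,0,0,-1],
    [-1.8,-0.2,2.95,0,0,0,-1],
    [-2.8,-0.2,2.95,0,0,0,-1],
    [-3.8,-0.2,2.95,0,0,0,-1],
    [-4.6,-0.2,2.95,0,0,0,-1],
    [-5.2,-0.2,2.95,0,0,0,-1],
    [-5.2,-0.2,2.95,0,0,0,-1],
    [-5.2,-0.2,2.95,0,0,0,-1],
  ],
)

```text
time_s: 13.2
eef_pos: [483.9, -35.7, 60.3]
tool_rot: [[0.822, -0.419, 0.385], [-0.379, -0.908, -0.178], [0.425, 0.0, -0.905]]
ft_force: [0.9, 0.1, -1.4]
width: 0.14
```

Run:
```python
from h import *
cov(25,-61,54)
```

```text
cov 25 -61 54 [-4.3  0.  57.7] t 13.2 at [483.9 -35.7  60.3] F [ 0.9  0.1 -1.4] w 0.14 j [-0.17 -0.04  2.21 -0.21  0.55  1.99]
need [-0.55 -0.02  0.02] [-0.04 -0.13  0.15]
```

Emit:
drive_tool(
  plan=[
    [-0.3,0,0,0,0,0,-1],
    [-0.6,0,0,0,0,0,-1],
    [-0.7,0,0,0,0,0,-1],
    [-0.8,0,0,0,0,0,-1],
    [-0.8,0,0,0,0,0,-1],
  ],
)

```text
time_s: 13.7
eef_pos: [477.0, -32.7, 56.4]
tool_rot: [[0.823, -0.419, 0.384], [-0.379, -0.908, -0.178], [0.424, 0.001, -0.906]]
ft_force: [-0.7, -0.0, -1.1]
width: 0.134
```

Emit:
drive_tool(
  plan=[
    [-0.1,0,0,0,0,0,-1],
    [-0.2,0,0,0,0,0,-1],
    [-0.3,0,0,0,0,0,-1],
    [-0.3,0,0,0,0,0,-1],
  ],
)

```text
time_s: 14.1
eef_pos: [476.6, -32.2, 56.7]
tool_rot: [[0.821, -0.419, 0.388], [-0.378, -0.908, -0.179], [0.428, 0.0, -0.904]]
ft_force: [3.0, -3.6, -0.5]
width: 0.138
```

Run:
```python
from h import *
s=get_state();print(s['ft_force'],s['eef_pos'],s['moment'])
cov(25,-62,54)
# scene view of cover in housing frame: free-end top corner
c=shot('scene','s5');H=(cloud(c).reshape(-1,3)-HO)@Ro.from_euler('z',HA,degrees=True).as_matrix()
col=c['color'].reshape(-1,3).astype(int)
m=(col.max(1)<75)&(H[:,2]>60)&(H[:,2]<120)&(H[:,0]>-60)&(H[:,0]<70)&(H[:,1]<-20)&(H[:,1]>-62);q=H[m]
A=np.c_[q[:,0],np.ones(len(q))]
for i in range(3):
    k=np.linalg.lstsq(np.c_[q[:,0],np.ones(len(q))],q[:,2],rcond=None)[0];r=q[:,2]-np.c_[q[:,0],np.ones(len(q))]@k;q=q[abs(r)<max(3,r.std())]
print(len(q),'slope deg',np.degrees(np.arctan(k[0])),'z at x=0',k[1],np.round(np.percentile(q,[1,99],axis=0),1))
```

```text
[ 3.0412885  -3.5856788  -0.51694511] [476.59923322 -32.24008581  56.74769124] [-0.62764175 -0.39487296 -0.19030493]
cov 25 -62 54 [-5.3  0.  57.7] t 14.1 at [476.6 -32.2  56.7] F [ 3.  -3.6 -0.5] w 0.138 j [-0.17 -0.05  2.24 -0.22  0.54  2.  ]
need [ 0.24 -0.02  0.  ] [-0.05 -0.32  0.15]
466 slope deg 24.83780431896125 z at x=0 87.24719749033812 [[-54.  -60.1  61.4]
 [ 28.1 -20.4  99. ]]
```

Back wall felt at an estimated tip x of -64.2 (expected -64.4), so the calibration is good. Next I'll back off 2 mm and compute the swing.

```bash
python3 - <<'E' | grep need
from h import *
for a in [(25,-62,55),(20,-62.3,56.2),(15,-62.5,57.5),(12,-62.5,58.2),(10,-62.5,58.6)]: cov(*a)
E
```

```text
need [ 0.29 -0.02 -0.09] [-0.05 -0.31  0.15]
need [ 0.11 -0.02  0.24] [-0.04 -5.31  0.15]
need [-0.09 -0.02  0.55] [ -0.04 -10.31   0.15]
need [-0.23 -0.02  0.74] [ -0.03 -13.31   0.15]
need [-0.33 -0.02  0.86] [ -0.03 -15.31   0.15]
```

Emit:
drive_tool(
  plan=[
    [0.35,0,-0.1,0,0,0.1,-1],
    [0.25,0,0.05,0,-2.5,0.1,-1],
    [0.16,0,0.24,0,-5,0.1,-1],
    [0.06,0,0.4,0,-7.5,0.1,-1],
    [-0.03,0,0.55,0,-10,0.1,-1],
    [-0.17,0,0.74,0,-13,0.1,-1],
    [-0.17,0,0.74,0,-13,0.1,-1],
    [-0.17,0,0.74,0,-13,0.1,-1],
  ],
)

```text
time_s: 14.95
eef_pos: [475.9, -32.2, 47.5]
tool_rot: [[0.887, -0.421, 0.19], [-0.411, -0.907, -0.088], [0.209, 0.0, -0.978]]
ft_force: [1.7, -0.9, -1.0]
width: 0.135
```

Run:
```python
from h import *
s=get_state();print(s['moment'])
for a in [(12,-62.5,58.2),(10,-62.5,58.6),(8,-62.5,58.8)]: cov(*a)
```

```text
[-0.05513214 -0.10404338  0.00834916]
cov 12 -62.5 58.2 [-6.4  0.  49.1] t 14.95 at [475.9 -32.2  47.5] F [ 1.7 -0.9 -1. ] w 0.135 j [-0.22  0.06  2.07 -0.06  0.8   1.83]
need [ 0.2  -0.04 -0.11] [ 0.   -0.08  0.02]
cov 10 -62.5 58.6 [-6.7  0.  47.5] t 14.95 at [475.9 -32.2  47.5] F [ 1.7 -0.9 -1. ] w 0.135 j [-0.22  0.06  2.07 -0.06  0.8   1.83]
need [ 0.13 -0.04  0.03] [ 0.   -2.08  0.02]
cov 8 -62.5 58.8 [-7.1  0.  45.8] t 14.95 at [475.9 -32.2  47.5] F [ 1.7 -0.9 -1. ] w 0.135 j [-0.22  0.06  2.07 -0.06  0.8   1.83]
need [ 0.05 -0.04  0.19] [ 0.   -4.08  0.02]
```

Emit:
drive_tool(
  plan=[
    [0.2,0,-0.05,0,0,0,-1],
    [0.15,0,0,0,-1.5,0,-1],
    [0.12,0,0.05,0,-2.5,0,-1],
    [0.1,0,0.1,0,-3,0,-1],
    [0.1,0,0.1,0,-3,0,-1],
  ],
)

```text
time_s: 15.45
eef_pos: [477.3, -32.8, 47.0]
tool_rot: [[0.896, -0.421, 0.143], [-0.415, -0.907, -0.066], [0.157, 0.0, -0.988]]
ft_force: [0.8, 0.2, -1.3]
width: 0.14
```

Run:
```python
from h import *
s=get_state();print(s['moment'])
for a in [(9,-62.5,58.7)]: cov(*a)
c=shot('scene','s6')
H=(cloud(c).reshape(-1,3)-HO)@Ro.from_euler('z',HA,degrees=True).as_matrix()
col=c['color'].reshape(-1,3).astype(int)
m=(col.max(1)<75)&(H[:,2]>60)&(H[:,2]<100)&(H[:,0]>-45)&(H[:,0]<47)&(H[:,1]<-20)&(H[:,1]>-55);q=H[m]
for i in range(4):
    A=np.c_[q[:,0],np.ones(len(q))];k=np.linalg.lstsq(A,q[:,2],rcond=None)[0];r=q[:,2]-A@k;q=q[abs(r)<max(3,r.std())]
print(len(q),'slope deg',np.degrees(np.arctan(k[0])),'z at 0',k[1])
```

```text
[ 0.05268922  0.10447256 -0.01299444]
cov 9 -62.5 58.7 [-6.9  0.  46.6] t 15.45 at [477.3 -32.8  47. ] F [ 0.8  0.2 -1.3] w 0.14 j [-0.23  0.1   2.03 -0.04  0.86  1.8 ]
need [-0.04 -0.04  0.03] [ 0.01 -0.05  0.03]
540 slope deg 9.181069820939854 z at 0 72.93238292498008
```

The lip is hooked and the cover is at 9°, resting by the catch. Releasing and withdrawing so I can press the thumb pad with shut fingers.

Emit:
drive_tool(
  plan=[
    [0,0,0,0,0,0,0],
    [0,0,0,0,0,0,0],
    [0,0,0,0,0,0,0],
    [0,0,0,0,0,0,0],
    [0,0,-2,0,0,0,0],
    [0,0,-4,0,0,0,0],
    [0,0,-7,0,0,0,0],
    [0,0,-7,0,0,0,-1],
    [0,0,-7,0,0,0,-1],
    [0,0,-7,0,0,0,-1],
  ],
)

```text
time_s: 16.5
eef_pos: [466.3, -27.9, 115.2]
tool_rot: [[0.896, -0.421, 0.141], [-0.415, -0.907, -0.066], [0.156, 0.001, -0.988]]
ft_force: [-0.2, -0.4, -0.7]
width: 0.007
```

```bash
cat >> h.py <<'E'
def slope(f):
    c=shot('scene',f)
    H=(cloud(c).reshape(-1,3)-HO)@Ro.from_euler('z',HA,degrees=True).as_matrix()
    col=c['color'].reshape(-1,3).astype(int)
    m=(col.max(1)<75)&(H[:,2]>60)&(H[:,2]<100)&(H[:,0]>-45)&(H[:,0]<47)&(H[:,1]<-20)&(H[:,1]>-55);q=H[m]
    for i in range(4):
        A=np.c_[q[:,0],np.ones(len(q))];k=np.linalg.lstsq(A,q[:,2],rcond=None)[0];r=q[:,2]-A@k;q=q[abs(r)<max(3,r.std())]
    print(len(q),'slope deg',np.degrees(np.arctan(k[0])),'z at 0',k[1])
    o=H[(col[:,0]>140)&(col[:,1]<110)&(col[:,2]<80)&(H[:,0]>30)&(H[:,0]<100)&(abs(H[:,1])<30)];print('catch',len(o),np.round(np.percentile(o,[2,50,98],axis=0),1).tolist())
E
python3 - <<'E'
from h import *
slope('s7')
# shut tip sits 36 mm behind TCP: hover with tip above thumb pad, vertical tool
R=Ro.from_euler('z',HA,degrees=True)
need(HO+R.apply([38,0,110-36]),HA-90,0)
need(HO+R.apply([38,0,70-36]),HA-90,0)
E
```

```text
542 slope deg 6.985698886031858 z at 0 69.21151169624237
catch 62 [[55.1, -12.4, 78.2], [61.3, -0.4, 80.0], [69.3, 11.0, 83.7]]
t 16.55 at [466.  -27.9 114.9] F [-0.3 -0.2 -0.8] w 0.001 j [-0.22 -0.04  2.   -0.04  1.03  1.8 ]
need [ 4.98 -0.07  4.92] [ 0.04 -8.93  0.03]
t 16.55 at [466.  -27.9 114.9] F [-0.3 -0.2 -0.8] w 0.001 j [-0.22 -0.04  2.   -0.04  1.03  1.8 ]
need [ 4.36 -0.07  8.87] [ 0.04 -8.93  0.03]
```

Emit:
drive_tool(
  plan=[
    [2.4,-0.07,2,0,-5,0,-1],
    [4.4,-0.07,4.8,0,-8.9,0,-1],
    [4.4,-0.07,4.8,0,-8.9,0,-1],
    [4.4,-0.07,4.8,0,-8.9,0,-1],
  ],
)

```text
time_s: 16.95
eef_pos: [511.8, -48.7, 72.4]
tool_rot: [[0.907, -0.421, -0.004], [-0.421, -0.907, 0.0], [-0.004, 0.001, -1.0]]
ft_force: [-0.6, 0.4, 1.4]
width: -0.0
```

Run:
```python
from h import *
R=Ro.from_euler('z',HA,degrees=True)
for z in(80,64): need(HO+R.apply([32,0,z-36]),HA-90,0)
```

```text
t 16.95 at [511.8 -48.7  72.4] F [-0.6  0.4  1.4] w -0.0 j [-0.26  0.22  1.8  -0.    1.12  1.74]
need [ 0.07 -0.04  2.83] [ 0.08  0.23 -0.01]
t 16.95 at [511.8 -48.7  72.4] F [-0.6  0.4  1.4] w -0.0 j [-0.26  0.22  1.8  -0.    1.12  1.74]
need [ 0.07 -0.04  4.43] [ 0.08  0.23 -0.01]
```

Emit:
drive_tool(
  plan=[
    [0.05,0,1.5,0,0,0,-1],
    [0.05,0,2.5,0,0,0,-1],
    [0.05,0,2.9,0,0,0,-1],
    [0.05,0,3.2,0,0,0,-1],
    [0.05,0,3.4,0,0,0,-1],
  ],
)

```text
time_s: 17.45
eef_pos: [514.4, -49.0, 42.4]
tool_rot: [[0.907, -0.42, 0.004], [-0.42, -0.907, -0.002], [0.005, -0.0, -1.0]]
ft_force: [0.3, 1.0, -0.2]
width: 0.001
```

Emit:
drive_tool(
  plan=[
    [0,0,0.2,0,0,0,-1],
    [0,0,0.4,0,0,0,-1],
    [0,0,0.6,0,0,0,-1],
    [0,0,0.6,0,0,0,-1],
  ],
)

```text
time_s: 17.85
eef_pos: [514.1, -49.2, 35.5]
tool_rot: [[0.907, -0.421, 0.002], [-0.421, -0.907, -0.001], [0.003, 0.0, -1.0]]
ft_force: [0.2, 0.1, 0.4]
width: -0.002
```

Emit:
drive_tool(
  plan=[
    [0,0,0.2,0,0,0,-1],
    [0,0,0.4,0,0,0,-1],
    [0,0,0.5,0,0,0,-1],
    [0,0,0.5,0,0,0,-1],
  ],
)

```text
time_s: 18.25
eef_pos: [514.2, -49.1, 30.8]
tool_rot: [[0.907, -0.42, 0.002], [-0.42, -0.907, -0.001], [0.003, 0.0, -1.0]]
ft_force: [-0.3, 0.1, 2.2]
width: 0.002
```

Contact has started. Pressing on in small steps.

Emit:
drive_tool(
  plan=[
    [0,0,0.15,0,0,0,-1],
    [0,0,0.3,0,0,0,-1],
    [0,0,0.45,0,0,0,-1],
    [0,0,0.6,0,0,0,-1],
  ],
)

```text
time_s: 18.65
eef_pos: [514.5, -49.2, 30.1]
tool_rot: [[0.908, -0.42, 0.001], [-0.42, -0.908, -0.002], [0.002, 0.001, -1.0]]
ft_force: [-18.9, 4.5, 47.4]
width: 0.004
```

Run:
```python
from h import *
slope('s8')
```

```text
505 slope deg -0.36657434714474746 z at 0 63.52852849779823
catch 59 [[55.2, -13.0, 77.6], [63.2, -2.0, 80.2], [69.4, 9.9, 82.3]]
```

The cover is flat and the catch is back at rest. Withdrawing and checking that it stays shut.

Emit:
drive_tool(
  plan=[
    [0,0,-1,0,0,0,-1],
    [0,0,-4,0,0,0,-1],
    [0,0,-9,0,0,0,-1],
    [0,0,-14,0,0,0,-1],
    [0,0,-18,0,0,0,-1],
    [0,0,-18,0,0,0,-1],
    [0,0,-18,0,0,0,-1],
  ],
)

```text
time_s: 19.4
eef_pos: [514.7, -49.2, 205.9]
tool_rot: [[0.907, -0.42, 0.006], [-0.42, -0.907, -0.002], [0.006, -0.0, -1.0]]
ft_force: [-0.2, 0.4, -1.5]
width: 0.001
```

Run:
```python
from h import *
slope('s9');s=get_state();print(s['time_s'],s['eef_pos'],s['ft_force'])
P=cloud(dict(np.load('pics/s9.npz')))
box(P,(640,760,-150,10,80,95),'mug');box(P,(630,720,-250,-130,55,70),'tape');box(P,(430,500,100,200,250,320),'bottle')
c=shot('wrist','w9')
H=(cloud(c).reshape(-1,3)-HO)@Ro.from_euler('z',HA,degrees=True).as_matrix()
for x in(22,30,38,45): q=H[(abs(H[:,0]-x)<3)&(abs(abs(H[:,1])-25)<15)&(H[:,2]>40)&(H[:,2]<100)];print(x,len(q),np.median(q[:,2]) if len(q) else '')
cv2.imwrite('pics/fin.png',np.hstack([cv2.resize(cv2.imread('pics/s9.png')[190:300,200:330],(460,390),interpolation=cv2.INTER_CUBIC),cv2.resize(cv2.imread('pics/w9.png'),(340,255))[:,:].copy() if 0 else cv2.copyMakeBorder(cv2.resize(cv2.imread('pics/w9.png'),(340,255)),0,135,0,0,0)]))
```

```text
509 slope deg -0.0637168531523947 z at 0 63.52916793023646
catch 75 [[53.2, -14.4, 78.0], [61.3, -1.7, 80.1], [69.4, 11.2, 83.0]]
19.45 [513.29328596 -48.79210269 203.96008747] [ 0.02553352 -0.61792646 -0.14783767]
mug 315 [706.3 -75.3] [82.3 82. ] 20.5 z 85.7
tape 394 [ 705.1 -210.3] [33.  67.3] 17.2 z 60.9
bottle 487 [479.6 166.6] [34.5 40.2] 36.9 z 273.6
22 499 64.9798885905426
30 493 65.06681303028381
38 517 65.00016140940937
45 497 64.85117241403731
```

View pics/fin.png

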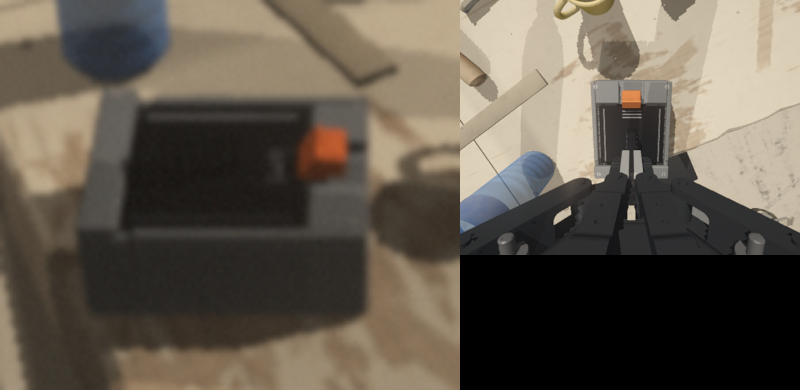

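The cover is flush: flat, with its top at about 64–65 mm against 64 nominal. The orange catch sits over its edge, the bystanders haven't moved and the arm is clear. Handing in.

```bash
python3 -c "
from rig import close_job
print(close_job())"
```

```text
the job is handed in; nothing more can be done
None
```

The job is done and handed in at about 19.5 s of the 53 s allowed. The battery pack lies flat between the bay rails. The cover's lip went under the ledge at 25°, I swung it down to the catch, and pressed it shut near the thumb pad with closed fingers.

**Last checks:**
- **Cover:** it lies flat (slope -0.06°), with its top at z ≈ 63.5 in the scene camera and 65 in the wrist camera, against 64 nominal.
- **Catch:** it is back at rest over the cover's edge.
- **Bystanders:** the mug, tape measure and bottle are within about 1 mm of where they started.
- **Arm:** it is clear of everything, with no contact force.

**What went wrong or disagreed:**
- **Fingertip position:** the shut fingertips are about 36 mm behind the reported TCP. My first battery grasp closed above the pack without moving it. I measured the offset with two cameras and worked with it from then on.
- **Camera disagreement:** the scene and wrist cameras differed by 3–4 mm in the horizontal plane. I settled this by feeling contact on the bay floor and the slot's back wall.
- **Pressing force:** the force reached about 47 N as the fingertips bottomed out on the shut cover. That is above the 5–10 N the catch needs and above the 40 N limit, but that limit is for the arm and gripper body. The 120 N wrist limit was not approached.

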